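# Lay the mould core in its loading channel and lock it in

### The job

Push the tall core standing in the loading channel over, so that it lies in the channel with its nose towards the end stop, then push it along until it is fully home against the stop, and last push the hinged keeper over so that it lies flat across the channel behind the core. Do it all by pushing with the fingers, never lifting the core, and leave the other loose things where they are.

Things in the scene. Friction and masses are not known exactly. Their poses are not given: they have to be found in the camera images.
- channel: Fixed channel (sizes in mm): 270 x 130 x 8 steel base plate with two parallel dark steel bars (24 wide, tops at 32) and a gap 50 wide between them, floor at 8. Origin on the table, on the gap's centre line; x runs along the gap to the end stop, y to the left when facing the stop, z up. Gap from x = -130 (open end) to 115 (stop face). Screw heads up to 40 high at y = +-37, x = -95, 50, 100
- stop (a point): centre of the end stop's face, where the core's nose must arrive: at (115, 0, 30) mm in the channel's frame; the stop is a steel block 50 wide, its top 48 above the table
- core: Loose round aluminium core, 44 mm across, 100 long, 0.28 to 0.56 kg, the last 12 (the nose) only 26 across, with a 3 cone below it. Starts standing on its flat foot, nose up, on the channel's floor and centre line, at channel x -87 to -57; top 108 above the table. Origin at the centre of the foot, z along its axis to the nose
- core_center (a point): middle of the core, on its axis, 50 mm from either end. Pushed towards the stop 70 to 80 mm above the table, the core tips about the edge of its foot and does not slide; leaned over 25 degrees it falls by itself. It then lies 40 to 80 mm short of the stop, axis at 30 and top at 52 mm above the table
- core_nose (a point): centre of the nose's end face, on the axis, 100 mm from the foot. The lying core slides along the channel with a push of about 2 to 6 N
- keeper (a joint): Angle (rad) of the keeper, a steel strip 75 mm long, 14 wide, 8 thick, hinged on top of the channel's -y bar, hinge axis along channel x. 0 = flat across the gap onto the other bar, top at 41 mm; grows as it swings up and back; 1.57 = upright; starts leaning outward, away from the gap, at 1.75 to 2.05; range ends at 2.15. Stiff: stays where left, moves with about 2 N at its end
- hinge (a point): centre of the keeper's hinge axis: at (0, -47, 37) mm in the channel's frame. The strip closes only when the core is home; it then comes down 8 mm behind the core's foot end
- keeper_end (a point): middle of the keeper's free end, 75 mm from the hinge axis; closed, it lies at (0, 28, 37) mm in the channel's frame
- bush1: loose bystander: copper-coloured bush standing on end, a ring 40 mm across, 24 bore, 30 high; origin at the centre of its underside; to be left alone; beside the channel
- bush2: loose bystander: copper-coloured bush standing on end, a ring 40 mm across, 24 bore, 30 high; origin at the centre of its underside; to be left alone; beside the channel
- bush3: loose bystander: copper-coloured bush standing on end, a ring 40 mm across, 24 bore, 30 high; origin at the centre of its underside; to be left alone; beside the channel
- plug: loose bystander: short plain aluminium cylinder standing on end beside the channel, 44 mm across, 45 high, no nose; origin at the centre of its underside; to be left alone
- mallet: loose bystander: wooden mallet lying towards the robot's left, head 60 mm across and 110 long, handle about 200; origin under the head; to be left alone
- jar: loose bystander: closed white jar, 70 mm across, 75 high, to the robot's left; origin at the centre of its underside; to be left alone
- spanner: loose bystander: steel spanner, about 180 mm, lying to the robot's right; origin under its middle; to be left alone
There are look-alikes about, which are no part of the job. Leave any green or turquoise look-alike of the core alone.

How it is judged:
By the outcome, as a careful person would: the job done as asked, in the order asked, and still so for the second after the job is handed in, with the robot touching nothing.
It also fails if it takes over 59 s, if anything falls off the work surface, if the arm or the gripper's body presses on something with over 40 N, if the wrist force passes 120 N, or if a joint passes its speed limit or range.

### The arm

A 7-joint arm with a two-finger parallel gripper is mounted at the origin on the work surface. World frame = base frame: x ahead of the robot, y to its left, z up, the work surface at z = 0. Lengths are in m, angles in rad, forces in N, time in s.
With the tool pointing down it reaches from about 0.35 to 0.9 m from the base axis. Payload 7.2 kg.
Tool frame: the origin (TCP) lies midway between the tips of the shut fingers; the grasp point (between the pads) lies 19 mm behind it; x points along the fingers, y is the direction in which the jaws open and shut, and the axes are right-handed (so a half turn about x gives the same grasp; the last joint's range is limited). The gripper opens to 88 mm and grips with 3 to 60 N. Pads are 20 mm wide; open, the fingers measure 115 mm over their backs; the gripper's body (75 mm by 178 mm) begins 61 mm behind the grasp point.
Start: joints at [1.136, 0.411, -0.013, 1.596, 0.006, 1.134, -0.082], TCP at [0.224, -0.583, 0.223] pointing down, gripper open.
Joint ranges: [-2.95, 2.95], [-0.29, 1.99], [-1.47, 1.44], [0.14, 2.54], [-1.03, 4.17], [0.13, 1.85], [-2.86, 2.86]. Speed limits (rad/s): [2.39, 2.39, 3.01, 3.01, 3.14, 3.14, 3.14].

### API

Orientations are given as a unit quaternion [w, x, y, z].
In Python, from workcell import state, viewer, ticket gives the robot as it stands. The module is installed in compiled form; this text tells all that it offers.
- The arm moves only by the shell command python3 -m crank 'ROWS' [FORCE]. ROWS is JSON, a list of rows, each a list of 7 numbers: the turn, a rotation vector about the tool's x, y, z in rad, then the shift along the tool's x, y, z in units of 50 mm (1.0 is 50 mm), then the finger opening in mm, from 0 to 87.8. A call has 1 to 20 rows; each row shifts and turns the commanded pose from where the row before left it, along the tool's axes as they then stand; what a row does not reach is not made up. A row lasts 1/8 s, in which the tool goes at most 62.5 mm and 10.7 degrees, less where a joint would pass 70% of its speed; a pose out of reach is approached as far as the arm can. A call is refused whole if a number of a shift passes 1 or a number of a turn 0.188, either way. A call with a gripper value outside its range is refused whole. The fingers move at their own pace and stop on an object; FORCE is the grip in N (left out, the last holds). Time passes only in rows, so rows that do not move let the fingers close. It gives the time, the measured TCP pose, the force and the opening at its end, in the units of the state.
- state(): the state, without advancing time (a new reading comes with each control period).
- viewer.grab_frame(name): name is "scene" or "top"; returns the picture (420x560x3 uint8, blue, green, red); there is no depth.
- viewer.get_calibration(name): a dict with "vfov" (degrees; the focal length in pixels is half the picture's height over the tangent of half this angle, whatever the lens; pixels are square), "cx", "cy" (the principal point, pixels), "rvec" (rotation vector, rad) and "tvec" (3), from world to camera coordinates, as OpenCV has them. Camera axes: x right, y down, z forward; pixel columns grow to the right and rows downward; lengths in m; the calibration is good to about 2 mm. A picture is of the moment at which its call begins. get_calibration takes no time and is no camera call.
- ticket.hand_in(): hands the job in, once; it reports no verdict.
The state is a dict: "time_s": time; "joints": joint angles; "joint_velocities": joint speeds; "tau": joint torques, N m; "position": TCP position; "tcp_rot": TCP orientation; "wrist_force": force on the tool from outside, world axes, zero at the start; "moment": the same for the moment, N m; "width": finger opening in m.
Only numpy, scipy, OpenCV 4.12 (cv2) and the standard library are available. Lean on these libraries where they do the work, as an engineer would, in place of code of your own. Each camera call takes 0.05 s, during which the arm holds its last target.

## Working session

There is one attempt and no reset: what is moved stays moved. The work goes in short steps, Python scripts to look and compute and a shell command to move; the robot and the scene stay as the last step left them, time stands still between calls to the robot, and variables do not carry over. Pictures are saved under pics/ and viewed, and the job is handed in when it is done.

```bash
mkdir -p pics; ls; python3 - <<'E'
from workcell import state, viewer
import cv2
for n in("scene","top"):
    cv2.imwrite(f"pics/{n}0.png",viewer.grab_frame(n)); print(viewer.get_calibration(n))
s=state()
for k in s: print(k,s[k])
E
```

```text
pics
{'vfov': 56.18724224916755, 'cx': 276.7755266537758, 'cy': 209.51587549907828, 'rvec': array([ 1.21993141,  2.11109684, -1.12340795]), 'tvec': array([ 0.2339102 , -0.19256314,  1.5356671 ])}
{'vfov': 53.997780693453, 'cx': 277.0273255055144, 'cy': 212.70739236719402, 'rvec': array([ 2.14222861, -2.10277317,  0.20336976]), 'tvec': array([0.01498872, 0.54081666, 1.09070824])}
time_s 0.1
joints [ 1.13583327  0.41180155 -0.01272387  1.5969102   0.00563942  1.13431823
 -0.08217894]
joint_velocities [-0.00028305 -0.00151538  0.00170191 -0.00149105  0.00114056 -0.00053969
  0.00061835]
tau [ 4.28117055e-03 -5.89093530e+01  6.44561034e-01 -2.91708970e+01
 -5.37383021e-02  1.44786402e-02  5.79241009e-05]
position [ 0.22392579 -0.58304141  0.2219251 ]
tcp_rot [-0.12849317 -0.69511059 -0.12944676  0.69538069]
wrist_force [-0.13458652 -1.20000389  0.50816949]
moment [0.04062298 0.00656146 0.04944398]
width 0.08766845686510082
```

View pics/scene0.png

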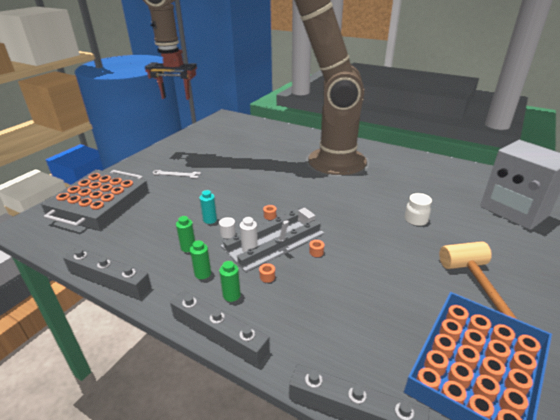

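View pics/top0.png

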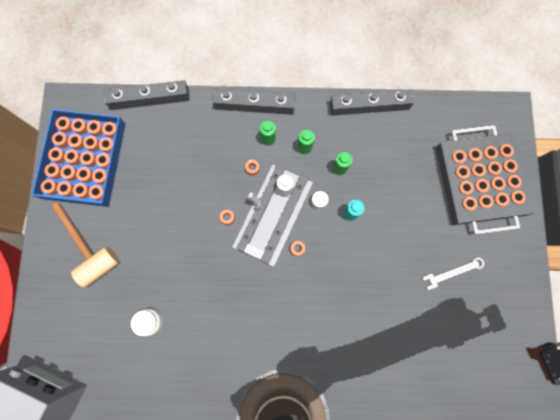

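```bash
python3 - <<'E'
import cv2
a=cv2.imread("pics/top0.png")[150:280,205:375]; cv2.imwrite("pics/top0c.png",cv2.resize(a,None,fx=4.5,fy=4.5,interpolation=cv2.INTER_CUBIC))
a=cv2.imread("pics/scene0.png")[180:310,180:350]; cv2.imwrite("pics/scene0c.png",cv2.resize(a,None,fx=4.5,fy=4.5,interpolation=cv2.INTER_CUBIC))
E
```

```text
(no output)
```

View pics/top0c.png

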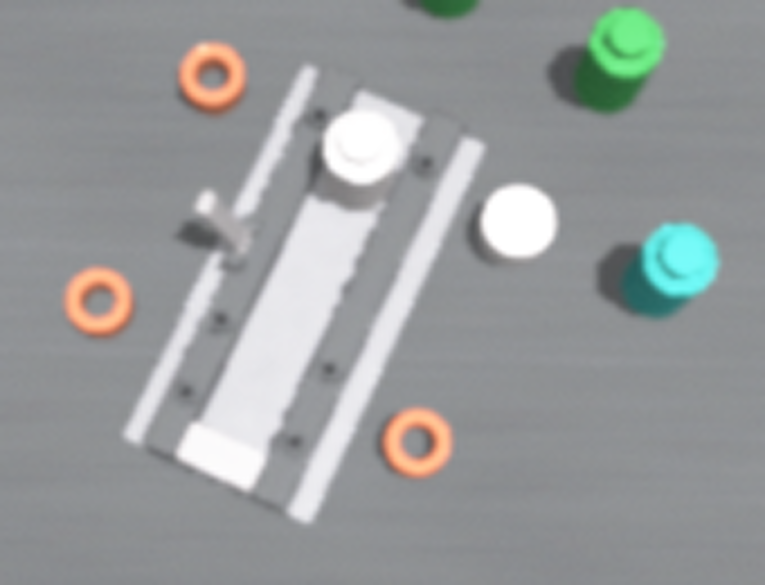

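View pics/scene0c.png

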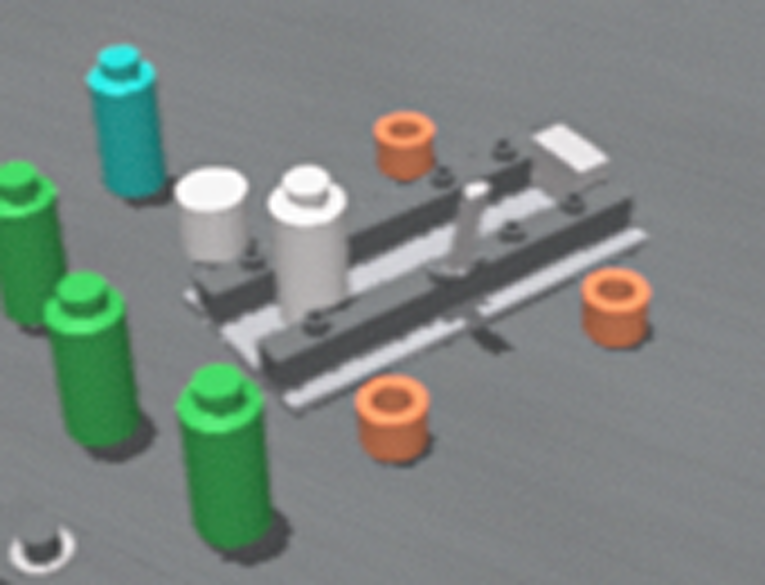

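```bash
cat > h.py <<'E'
import numpy as np, cv2
from scipy.optimize import least_squares
from workcell import state, viewer
def cam(n):
    c=viewer.get_calibration(n); f=210/np.tan(np.radians(c['vfov']/2))
    K=np.array([[f,0,c['cx']],[0,f,c['cy']],[0,0,1]]); return K,c['rvec'],c['tvec']
def proj(n,P):
    K,r,t=cam(n); return cv2.projectPoints(np.array(P,float).reshape(-1,1,3),r,t,K,None)[0].reshape(-1,2)
def unproj(n,uv,z):
    K,r,t=cam(n); R=cv2.Rodrigues(np.array(r))[0]
    d=R.T@np.linalg.inv(K)@np.array([uv[0],uv[1],1.]); c=-R.T@np.array(t).ravel()
    return c+d*(z-c[2])/d[2]
def crop(uv,off,s=4.5): return (np.array(uv,float)+.5)/s-.5+np.array(off)
def ch2w(p,P):
    x,y,a=p; P=np.atleast_2d(P); c,s=np.cos(a),np.sin(a)
    return np.c_[x+c*P[:,0]-s*P[:,1], y+s*P[:,0]+c*P[:,1], P[:,2]]
E
python3 - <<'E'
from h import *
m=[[-95,37],[50,37],[100,37],[-95,-37],[50,-37],[100,-37]]
M=np.c_[np.array(m)/1e3,np.full(6,.039)]
M=np.r_[M,[[.115,-.025,.048],[.115,.025,.048]]]
T=crop([(425,163),(328,370),(292,441),(318,117),(218,320),(185,390),(197,422),(267,463)],(205,150))
S=crop([(252,252),(443,176),(504,149),(316,321),(512,231),(574,201)],(180,180))
ps={}
for nm,w in(("both",(1,1)),("top",(1,0)),("scene",(0,1))):
    f=lambda p:np.r_[w[0]*(proj("top",ch2w(p,M))-T).ravel(),w[1]*(proj("scene",ch2w(p,M[:6]))-S).ravel()]
    r=least_squares(f,[.55,0,np.pi],x_scale=[.01,.01,.05]); print(nm,r.x,np.abs(r.fun).max(),np.sqrt(np.mean(r.fun**2))); ps[nm]=r.x
    if nm=="both": print(r.fun.round(1).reshape(-1,2))
p=ps["both"]; np.save("p.npy",p)
print("core x etc:")
inv=lambda W:[(np.cos(p[2])*(W[0]-p[0])+np.sin(p[2])*(W[1]-p[1])),(-np.sin(p[2])*(W[0]-p[0])+np.cos(p[2])*(W[1]-p[1]))]
print(inv(unproj("top",crop((360,140),(205,150)),.108)),inv(unproj("scene",crop((308,182),(180,180)),.108)))
for a in(1.75,1.9,2.05):
    P=ch2w(p,[[0,-.047+.075*np.cos(a),.037+.075*np.sin(a)]])
    print(a,(proj("top",P)-[205,150]+.5)*4.5,(proj("scene",P)-[180,180]+.5)*4.5)
print("plug",inv(unproj("top",crop((518,222),(205,150)),.045)))
for b in((212,75),(98,301),(418,442)): print("bush",inv(unproj("top",crop(b,(205,150)),.03)))
E
```

```text
both [0.55075716 0.0358851  2.72638662] 2.0405748121332863 0.7672876701115995
[[ 0.1 -0.4]
 [ 0.2 -0.5]
 [ 0.6  0.1]
 [ 0.2 -0.7]
 [ 0.6 -0.4]
 [ 0.2  0.2]
 [-1.2 -0.6]
 [-0.2 -2. ]
 [ 0.4  0.1]
 [ 0.3 -1.3]
 [ 0.2 -1.2]
 [ 0.6 -1.3]
 [ 0.5 -1.3]
 [ 0.4 -1. ]]
top [0.54926123 0.03611595 2.72897469] 1.4705454191424963 0.43738209276634915
scene [0.55521444 0.03704037 2.71649913] 0.8964083898098352 0.22452495267088282
core x etc:
[np.float64(-0.07247034173256413), np.float64(0.0003200114563314191)] [np.float64(-0.07670992797942525), np.float64(-0.0034255653089294985)]
1.75 [[215.37404983 205.40177697]] [[472.60192347 178.01837326]]
1.9 [[198.98614806 198.94649544]] [[483.90044902 190.81007431]]
2.05 [[183.73042922 193.54747417]] [[494.73809903 205.52081581]]
plug [np.float64(-0.0821240497612683), np.float64(0.10575037495331448)]
bush [np.float64(-0.09178113722659503), np.float64(-0.11112537827416297)]
bush [np.float64(0.07119564086076481), np.float64(-0.11245517287405761)]
bush [np.float64(0.06757587254071146), np.float64(0.10578362137122878)]
```

```bash
cat >> h.py <<'E'
from scipy.spatial.transform import Rotation as Ro
def tool():
    s=state(); q=s['tcp_rot']; return s,Ro.from_quat([q[1],q[2],q[3],q[0]])
def shift(target_ch):   # target in channel frame m -> units in current tool axes
    s,R=tool(); p=np.load("p.npy"); W=ch2w(p,[target_ch])[0]
    return R.inv().apply(W-np.array(s['position']))/.05
def tcp_ch():
    s=state(); p=np.load("p.npy"); d=np.array(s['position'])-[p[0],p[1],0]; c,s_=np.cos(p[2]),np.sin(p[2])
    F=np.array(s['wrist_force'])
    r=lambda v:np.array([c*v[0]+s_*v[1],-s_*v[0]+c*v[1],v[2]])
    return s['time_s'],(r(d)*1e3).round(1),r(F).round(1)
E
python3 - <<'E'
from h import *
M=np.c_[np.array([[-95,37],[50,37],[100,37],[-95,-37],[50,-37],[100,-37]])/1e3,np.full(6,.039)]
T=crop([(425,163),(328,370),(292,441),(318,117),(218,320),(185,390)],(205,150))
S=crop([(252,252),(443,176),(504,149),(316,321),(512,231),(574,201)],(180,180))
f=lambda p:np.r_[(proj("top",ch2w(p,M))-T).ravel(),(proj("scene",ch2w(p,M))-S).ravel()]
r=least_squares(f,[.55,0,np.pi],x_scale=[.01,.01,.05]); p=r.x; print(p,r.fun.round(1)); 
# top only with 
ft=lambda p:(proj("top",ch2w(p,M))-T).ravel()
print(least_squares(ft,p,x_scale=[.01,.01,.05]).x)
np.save("p.npy",p)
# draw the model on both pictures
for n,off in(("top",(205,150)),("scene",(180,180))):
    a=cv2.imread(f"pics/{n}0.png")[off[1]:off[1]+130,off[0]:off[0]+170]; a=cv2.resize(a,None,fx=4.5,fy=4.5,interpolation=cv2.INTER_CUBIC)
    def L(P):
        q=((proj(n,ch2w(p,np.array(P)/1e3))-off+.5)*4.5).astype(int); cv2.polylines(a,[q.reshape(-1,1,2)],False,(0,0,255),1)
    for y in(25,-25,49,-49): L([[-130,y,32],[115,y,32]])
    L([[115,-25,48],[115,25,48]]); L([[-130,-25,32],[-130,25,32]]); L([[-130,0,8],[115,0,8]])
    L([[0,-47,37],[0,-47+75*np.cos(1.85),37+75*np.sin(1.85)]])
    t=np.linspace(0,2*np.pi,30); L(np.c_[-73+22*np.cos(t),22*np.sin(t),0*t+93]); L(np.c_[-73+22*np.cos(t),22*np.sin(t),0*t+8])
    cv2.imwrite(f"pics/{n}m.png",a)
s,R=tool(); print(R.as_matrix().round(3))
d=np.array([np.cos(p[2]),np.sin(p[2]),0])
for k in(1,-1):
    Y=k*d;X=np.array([0,0,-1.]);Rt=Ro.from_matrix(np.c_[X,Y,np.cross(X,Y)]); print((R.inv()*Rt).as_rotvec().round(3))
E
```

```text
[0.55162662 0.03628407 2.71970915] [ 0.1 -0.5 -0.1 -0.7  0.2 -0.3  0.3 -1.   0.4 -0.8 -0.2 -0.3  0.3  0.2
  0.4 -1.1  0.4 -0.9  0.4 -1.2  0.4 -1.   0.5 -0.7]
[0.54989434 0.03663917 2.72120969]
[[-0.001  0.359 -0.933]
 [ 0.001 -0.933 -0.359]
 [-1.    -0.001  0.   ]]
[2.36e+00 2.00e-03 1.00e-03]
[-0.782 -0.     0.001]
```

View pics/topm.png

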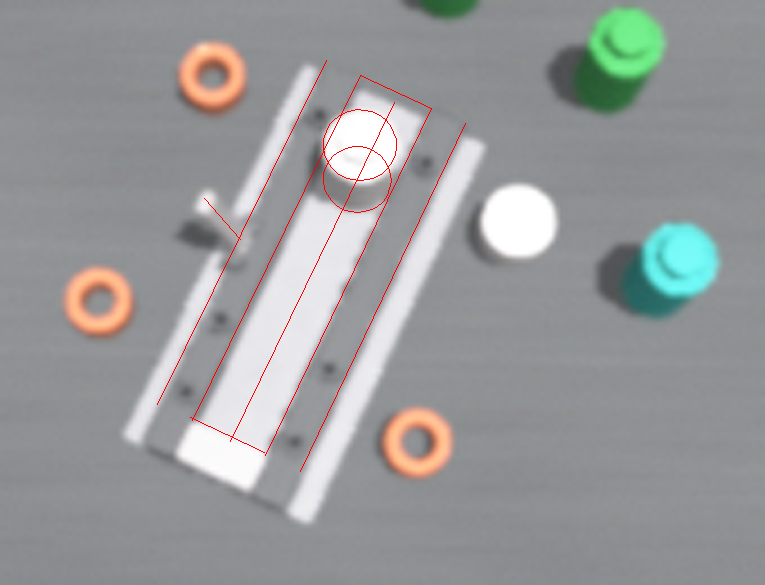

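View pics/scenem.png

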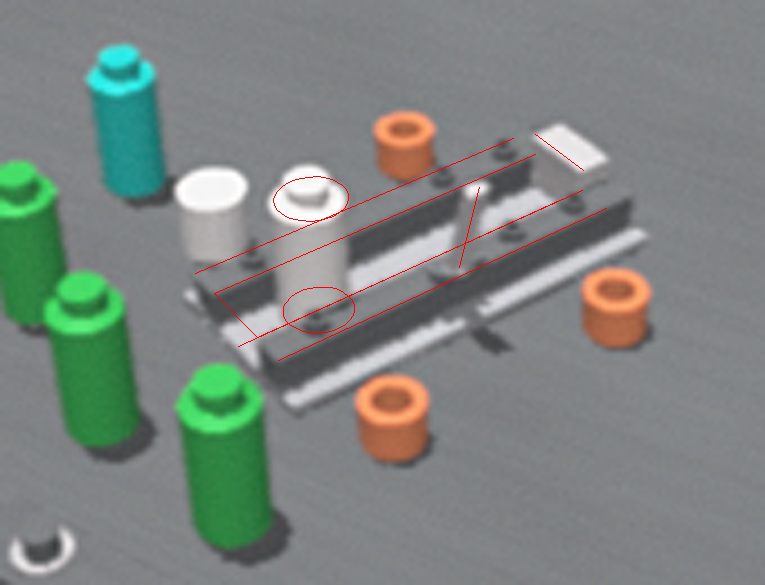

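```bash
python3 - <<'E'
from h import *
M=np.c_[np.array([[-95,37],[50,37],[100,37],[-95,-37],[50,-37],[100,-37]])/1e3,np.full(6,.0)]
T=crop([(425,163),(328,370),(292,441),(318,117),(218,320),(185,390)],(205,150))
S=crop([(252,252),(443,176),(504,149),(316,321),(512,231),(574,201)],(180,180))
f=lambda p:np.r_[(proj("top",ch2w(p[:3],M+[0,0,p[3]]))-T).ravel(),(proj("scene",ch2w(p[:3],M+[0,0,p[3]]))-S).ravel()]
r=least_squares(f,[.55,0,np.pi,.04],x_scale=[.01,.01,.05,.01]); p=r.x; print(p,r.fun.round(1)); 
np.save("p.npy",p[:3])
q=p[:3]
inv=lambda W:[(np.cos(p[2])*(W[0]-p[0])+np.sin(p[2])*(W[1]-p[1])),(-np.sin(p[2])*(W[0]-p[0])+np.cos(p[2])*(W[1]-p[1]))]
print("core",inv(unproj("top",crop((361,142),(205,150)),.104)),inv(unproj("scene",crop((308,186),(180,180)),.108)))
print(shift([-.135,0,.2]))
E
```

```text
[0.55098992 0.03573036 2.71861713 0.03549286] [ 0.3  0.   0.1 -0.3  0.4  0.1  0.5 -0.5  0.6 -0.4  0.1  0.1  0.3  1.
  0.4 -0.3  0.4 -0.1  0.4 -0.4  0.4 -0.2  0.4  0.2]
core [np.float64(-0.0723618748270811), np.float64(0.00038495238836169787)] [np.float64(-0.07850294162851003), np.float64(-0.00743138760036393)]
[  0.44706047  -7.28772846 -12.44548891]
```

```bash
python3 -m crank '[[-0.156,0,0,0,0,0,0],[-0.156,0,0,0,0,0,0],[-0.156,0,0,0,0,0,0],[-0.156,0,0,0,0,0,0],[-0.158,0,0,0,0,0,0],[0,0,0,0,0,0,0]]' 20
python3 - <<'E'
from h import *
s,R=tool(); print(R.as_matrix().round(3), s['joints'])
print(shift([-.135,0,.2]),tcp_ch())
E
```

```text
time_s: 0.85
position: [0.2239, -0.5833, 0.2222]
tcp_rot: [0.384, 0.594, 0.384, -0.594]
wrist_force: [-1.0, 0.1, 0.4]
width: 0.0313
[[-0.     0.912 -0.411]
 [ 0.001 -0.411 -0.912]
 [-1.    -0.    -0.001]] [ 1.25041727  0.41946029 -0.17062274  1.58803607  0.07581528  1.1413761
  0.63941919]
[  0.45293025   3.58033793 -13.97468659] (0.85, array([ 44.2, 698.7, 222.2]), array([1. , 0.4, 0.4]))
```

```bash
python3 -m crank '[[0,0,0,0,0.2,-0.8,0],[0,0,0,0,0.2,-0.8,0],[0,0,0,0,0.2,-0.8,0],[0,0,0,0,0.2,-0.8,0],[0,0,0,0,0.2,-0.8,0],[0,0,0,0,0.2,-0.8,0],[0,0,0,0,0.2,-0.8,0],[0,0,0,0,0.2,-0.8,0],[0,0,0,0,0.2,-0.8,0],[0,0,0,0,0.2,-0.8,0],[0,0,0,0,0.2,-0.8,0],[0,0,0,0,0.2,-0.8,0],[0,0,0,0,0.2,-0.8,0],[0,0,0,0,0.2,-0.8,0],[0,0,0,0,0.2,-0.8,0],[0,0,0,0,0.2,-0.8,0],[0,0,0,0,0.2,-0.8,0],[0,0,0,0,0,0,0]]'
python3 - <<'E'
from h import *
s,R=tool(); print(R.as_matrix().round(3), s['joints'],s['width'])
print(shift([-.135,0,.14]),tcp_ch())
cv2.imwrite("pics/t1.png",viewer.grab_frame("top"));cv2.imwrite("pics/s1.png",viewer.grab_frame("scene"))
E
```

```text
time_s: 3.1
position: [0.6586, -0.0284, 0.2219]
tcp_rot: [0.384, 0.594, 0.385, -0.593]
wrist_force: [0.2, 0.1, 0.1]
width: 0.0006
[[-0.     0.913 -0.408]
 [ 0.002 -0.408 -0.913]
 [-1.    -0.001 -0.002]] [ 0.25312766  0.5072145  -0.41897553  1.48391816  0.21142921  1.19588799
 -0.6171686 ] 0.0006226577062275996
[ 1.63808206  0.21418918 -0.28165476] (3.1, array([-124.4,   14.3,  221.9]), array([-0.1, -0.2,  0.1]))
```

View pics/s1.png

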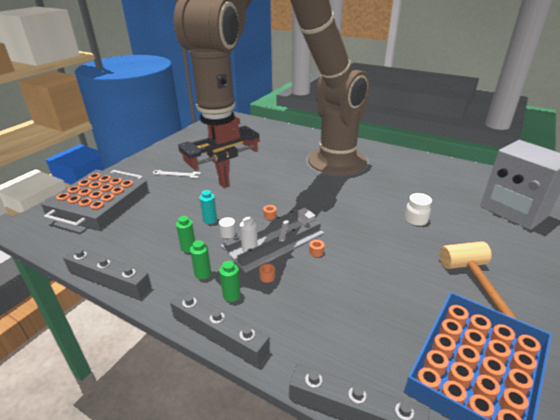

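```bash
python3 - <<'E'
from h import *
s=state(); print(s['time_s'],proj("scene",[s['position']]),proj("top",[s['position']]),tcp_ch()); print(shift([-.135,0,.15]))
a=cv2.imread("pics/t1.png")[150:280,205:375]; cv2.imwrite("pics/t1c.png",cv2.resize(a,None,fx=4.5,fy=4.5,interpolation=cv2.INTER_CUBIC))
E
```

```text
3.2 [[223.54062074 184.731589  ]] [[302.01128598 152.34114514]] (3.2, array([-125.1,   18.7,  222. ]), array([0.2, 0.3, 0.1]))
[ 1.44051787  0.19814117 -0.37535234]
```

View pics/t1c.png

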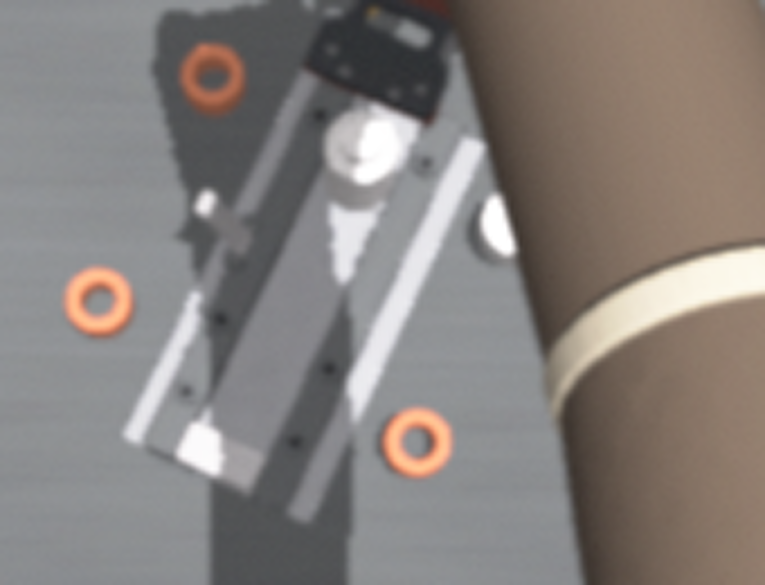

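```bash
python3 -m crank '[[0,0,0,0.4,0.2,-0.37,0],[0,0,0,0.5,0,0,0],[0,0,0,0.5,0,0,0],[0,0,0,0.5,0,0,0],[0,0,0,0.5,0,0,0],[0,0,0,0.5,0,0,0],[0,0,0,0,0,0,0],[0,0,0,0,0,0,0]]'
python3 - <<'E'
from h import *
print(shift([-.135,0,.075]),tcp_ch())
cv2.imwrite("pics/s2.png",cv2.resize(viewer.grab_frame("scene")[140:310,160:350],None,fx=3.5,fy=3.5,interpolation=cv2.INTER_CUBIC))
E
```

```text
time_s: 4.2
position: [0.6747, -0.0209, 0.0787]
tcp_rot: [0.384, 0.594, 0.383, -0.594]
wrist_force: [-0.1, -0.3, -0.8]
width: 0.0006
[ 0.07437685 -0.02177821 -0.01635875] (4.2, array([-136.1,    0.8,   78.7]), array([-0. ,  0.4, -0.8]))
```

View pics/s2.png

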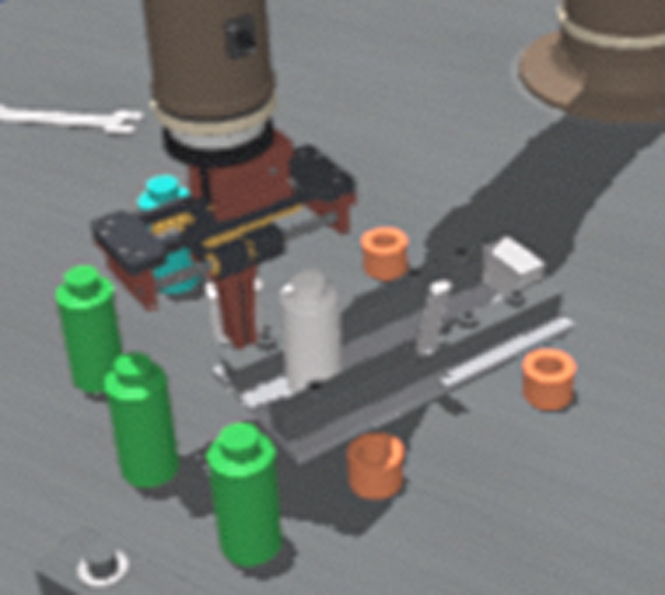

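```bash
python3 -m crank '[[0,0,0,0.07,-0.1,-0.02,0],[0,0,0,0,-0.1,0,0],[0,0,0,0,-0.1,0,0],[0,0,0,0,-0.1,0,0],[0,0,0,0,-0.1,0,0],[0,0,0,0,-0.1,0,0],[0,0,0,0,-0.1,0,0]]'
python3 - <<'E'
from h import *
print(tcp_ch())
cv2.imwrite("pics/s3.png",cv2.resize(viewer.grab_frame("scene")[140:310,160:350],None,fx=3.5,fy=3.5,interpolation=cv2.INTER_CUBIC))
E
```

```text
time_s: 5.12
position: [0.6435, -0.0049, 0.0747]
tcp_rot: [0.385, 0.594, 0.384, -0.593]
wrist_force: [1.9, -1.3, 2.1]
width: 0.0007
(5.125, array([-101. ,   -1. ,   74.7]), array([-2.2,  0.4,  2.1]))
```

View pics/s3.png

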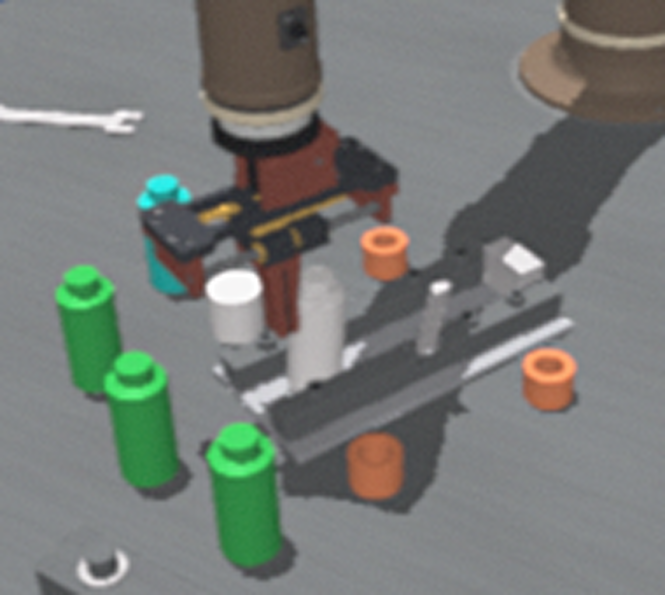

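```bash
python3 -m crank '[[0,0,0,0,-0.1,0.01,0],[0,0,0,0,-0.1,0,0],[0,0,0,0,-0.1,0,0],[0,0,0,0,-0.1,0,0]]'
python3 - <<'E'
from h import *
print(tcp_ch())
cv2.imwrite("pics/s4.png",cv2.resize(viewer.grab_frame("scene")[140:310,160:350],None,fx=3.5,fy=3.5,interpolation=cv2.INTER_CUBIC))
E
```

```text
time_s: 5.68
position: [0.6236, 0.0034, 0.0739]
tcp_rot: [-0.384, -0.593, -0.384, 0.594]
wrist_force: [-1.0, -0.5, -0.1]
width: 0.0006
(5.675, array([-79.5,  -0.3,  73.9]), array([ 0.7,  0.9, -0.1]))
```

View pics/s4.png

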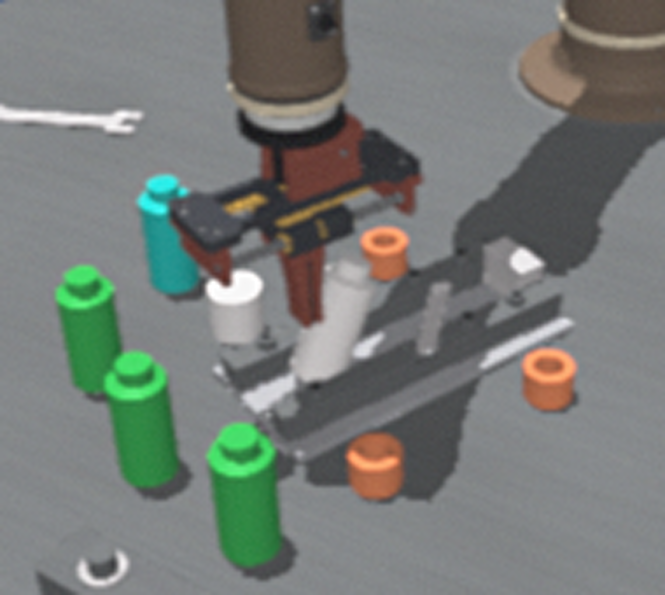

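```bash
python3 -m crank '[[0,0,0,0,-0.05,0,0],[0,0,0,0,0,0,0],[0,0,0,0,0,0,0],[0,0,0,0,0,0,0]]'
python3 - <<'E'
from h import *
print(tcp_ch())
cv2.imwrite("pics/s5.png",cv2.resize(viewer.grab_frame("scene")[140:310,160:350],None,fx=3.5,fy=3.5,interpolation=cv2.INTER_CUBIC))
E
```

```text
time_s: 6.22
position: [0.6222, 0.004, 0.0741]
tcp_rot: [-0.384, -0.594, -0.384, 0.594]
wrist_force: [-0.2, 0.8, 0.1]
width: 0.0003
(6.225, array([-78. ,  -0.3,  74.1]), array([ 0.5, -0.6,  0.1]))
```

View pics/s5.png

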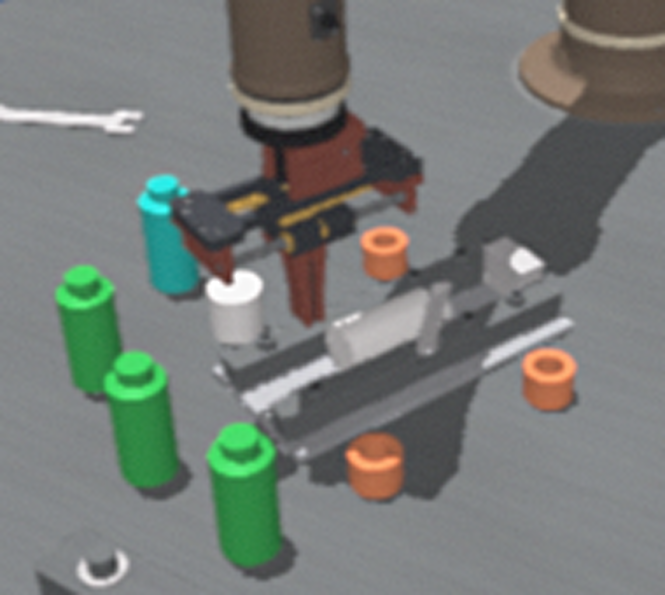

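```bash
python3 -m crank '[[0,0,0,0,0.3,0,0],[0,0,0,0,0.3,0,0],[0,0,0,0.3,0,0,0],[0,0,0,0.3,0,0,0],[0,0,0,0.3,0,0,0],[0,0,0,0,0,0,0]]'
python3 - <<'E'
from h import *
print(tcp_ch(),shift([.0015,0,.028]))
im=viewer.grab_frame("scene")
W=unproj("scene",(340/3.5+160,343/3.5+140),.03);p=np.load("p.npy");print((np.cos(p[2])*(W[0]-p[0])+np.sin(p[2])*(W[1]-p[1])))
cv2.imwrite("pics/s6.png",cv2.resize(im[140:310,160:350],None,fx=3.5,fy=3.5,interpolation=cv2.INTER_CUBIC))
E
```

```text
time_s: 7.02
position: [0.648, -0.008, 0.0271]
tcp_rot: [-0.384, -0.593, -0.385, 0.595]
wrist_force: [0.3, 0.1, -0.1]
width: 0.0006
(7.025, array([-1.064e+02,  1.000e-01,  2.710e+01]), array([-0.2, -0.2, -0.1])) [-0.0115218  -2.1584651  -0.00489802]
-0.04750341686168615
```

View pics/s6.png

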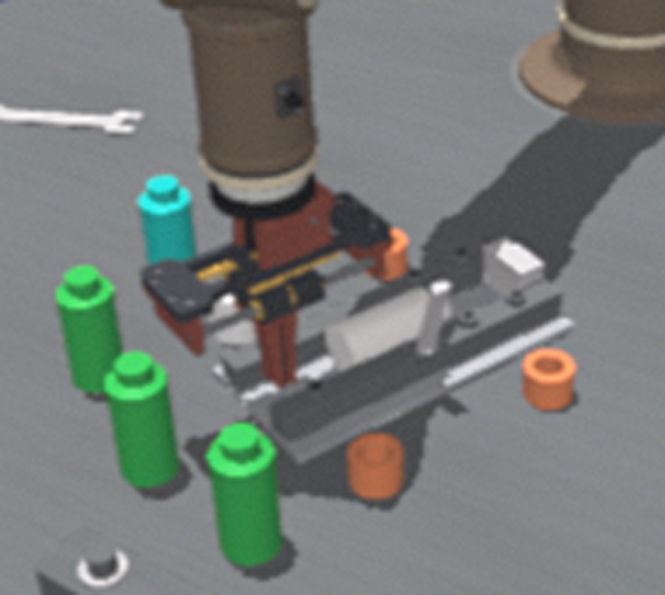

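```bash
python3 -m crank '[[0,0,0,0,-0.14,0,0],[0,0,0,0,-0.14,0,0],[0,0,0,0,-0.14,0,0],[0,0,0,0,-0.14,0,0],[0,0,0,0,-0.12,0,0],[0,0,0,0,-0.12,0,0],[0,0,0,0,-0.12,0,0],[0,0,0,0,-0.12,0,0],[0,0,0,0,-0.12,0,0],[0,0,0,0,-0.12,0,0],[0,0,0,0,-0.12,0,0],[0,0,0,0,-0.12,0,0],[0,0,0,0,-0.12,0,0],[0,0,0,0,-0.12,0,0],[0,0,0,0,-0.12,0,0],[0,0,0,0,-0.06,0,0]]'
python3 - <<'E'
from h import *
print(tcp_ch())
im=viewer.grab_frame("scene")
cv2.imwrite("pics/s7.png",cv2.resize(im[140:310,160:350],None,fx=3.5,fy=3.5,interpolation=cv2.INTER_CUBIC))
E
```

```text
time_s: 9.07
position: [0.5607, 0.0317, 0.0292]
tcp_rot: [-0.384, -0.594, -0.384, 0.594]
wrist_force: [2.8, -1.1, 0.0]
width: 0.0005
(9.075, array([-10.5,  -0.3,  29.2]), array([-3. , -0.2,  0. ]))
```

View pics/s7.png

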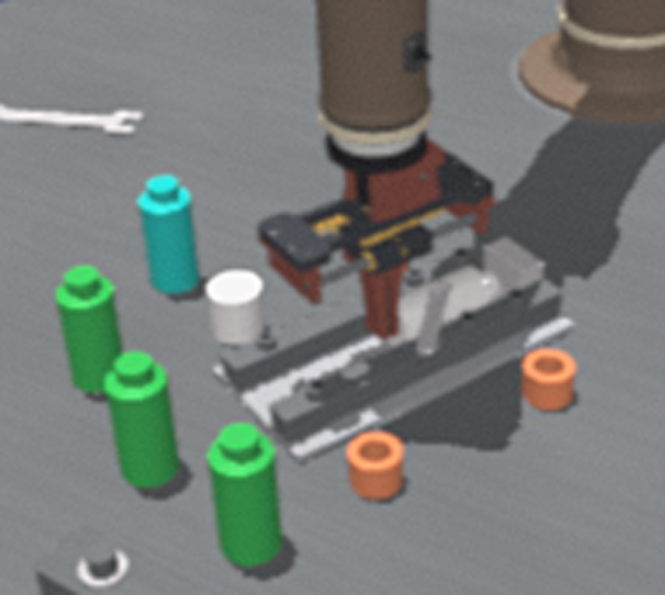

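Sliding with 3 N. I'll continue in small steps.

```bash
python3 -m crank '[[0,0,0,0,-0.06,0,0],[0,0,0,0,-0.06,0,0],[0,0,0,0,-0.04,0,0]]'; python3 -c "
from h import *
print(tcp_ch())"
python3 -m crank '[[0,0,0,0,-0.04,0,0],[0,0,0,0,-0.04,0,0]]'; python3 -c "
from h import *
print(tcp_ch())"
```

```text
time_s: 9.5
position: [0.5537, 0.0348, 0.0292]
tcp_rot: [0.384, 0.594, 0.384, -0.594]
wrist_force: [1.2, -0.8, 0.7]
width: 0.0004
(9.5, array([-2.8, -0.3, 29.2]), array([-1.4,  0.3,  0.7]))
time_s: 9.75
position: [0.55, 0.0365, 0.0291]
tcp_rot: [0.384, 0.594, 0.384, -0.594]
wrist_force: [2.5, -0.7, 0.5]
width: 0.0005
(9.75, array([ 1.2, -0.3, 29.1]), array([-2.6, -0.4,  0.5]))
```

```bash
for i in 1; do python3 -m crank '[[0,0,0,0,-0.04,0,0],[0,0,0,0,-0.02,0,0]]'; python3 -c "
from h import *
print(tcp_ch())"; done
```

```text
time_s: 10.0
position: [0.5473, 0.0377, 0.0292]
tcp_rot: [0.384, 0.594, 0.384, -0.594]
wrist_force: [4.4, -1.6, 1.0]
width: 0.0004
(10.0, array([ 4.2, -0.3, 29.2]), array([-4.7, -0.3,  1. ]))
```

```bash
python3 -m crank '[[0,0,0,0,-0.02,0,0],[0,0,0,0,0,0,0]]'; python3 -c "
from h import *
print(tcp_ch())"
```

```text
time_s: 10.25
position: [0.5473, 0.0378, 0.0293]
tcp_rot: [0.384, 0.594, 0.384, -0.593]
wrist_force: [4.9, -2.5, -0.7]
width: 0.0005
(10.25, array([ 4.2, -0.4, 29.3]), array([-5.5,  0.2, -0.7]))
```

```bash
python3 -m crank '[[0,0,0,0,-0.04,0,0],[0,0,0,0,0,0,0]]'; python3 -c "
from h import *
print(tcp_ch())"
```

```text
time_s: 10.5
position: [0.5473, 0.0379, 0.0299]
tcp_rot: [0.385, 0.595, 0.383, -0.592]
wrist_force: [9.2, -4.3, -0.5]
width: 0.0005
(10.5, array([ 4.3, -0.5, 29.9]), array([-10.1,   0.1,  -0.5]))
```

```bash
python3 -m crank '[[0,0,0,0,-0.06,0,0],[0,0,0,0,0,0,0]]'; python3 -c "
from h import *
print(tcp_ch())
im=viewer.grab_frame('scene')
cv2.imwrite('pics/s8.png',cv2.resize(im[180:280,210:350],None,fx=5,fy=5,interpolation=cv2.INTER_CUBIC))"
```

```text
time_s: 10.75
position: [0.5472, 0.0381, 0.0308]
tcp_rot: [0.386, 0.597, 0.381, -0.591]
wrist_force: [15.0, -6.7, -0.8]
width: 0.0004
(10.75, array([ 4.4, -0.6, 30.8]), array([-16.4,  -0.1,  -0.8]))
```

View pics/s8.png

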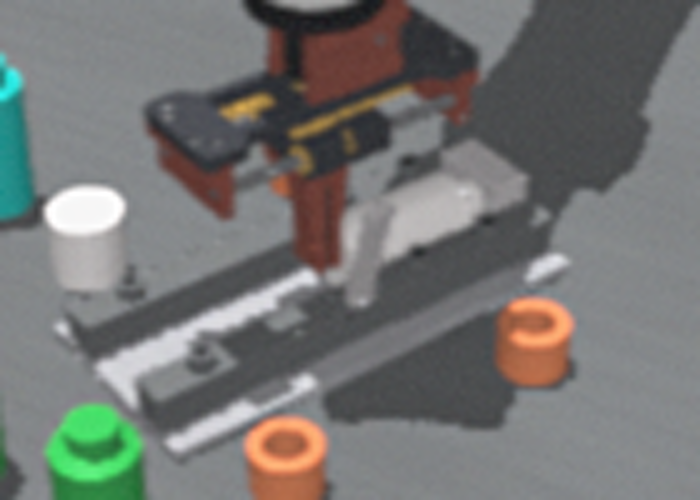

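```bash
python3 -m crank '[[0,0,0,0,0.2,0,0],[0,0,0,0,0.1,0,0],[0,0,0,-0.5,0.1,0,0],[0,0,0,-0.7,0,0,0],[0,0,0,-0.7,0,0,0],[0,0,0,-0.7,0,0,0],[0,0,0,-0.3,0,0,0],[0,0,0,0,0,0,0]]'; python3 -c "
from h import *
print(tcp_ch(),shift([-.005,-.11,.165]))
cv2.imwrite('pics/t9.png',cv2.resize(viewer.grab_frame('top')[150:280,205:375],None,fx=4.5,fy=4.5,interpolation=cv2.INTER_CUBIC))
cv2.imwrite('pics/s9.png',cv2.resize(viewer.grab_frame('scene')[180:280,210:350],None,fx=5,fy=5,interpolation=cv2.INTER_CUBIC))"
```

```text
time_s: 11.8
position: [0.5601, 0.0321, 0.1743]
tcp_rot: [0.384, 0.594, 0.384, -0.593]
wrist_force: [0.1, 0.3, -0.4]
width: 0.0007
(11.8, array([ -9.8,  -0.5, 174.3]), array([ 0. , -0.3, -0.4])) [ 0.18572962 -0.09371656 -2.19107078]
```

View pics/s9.png

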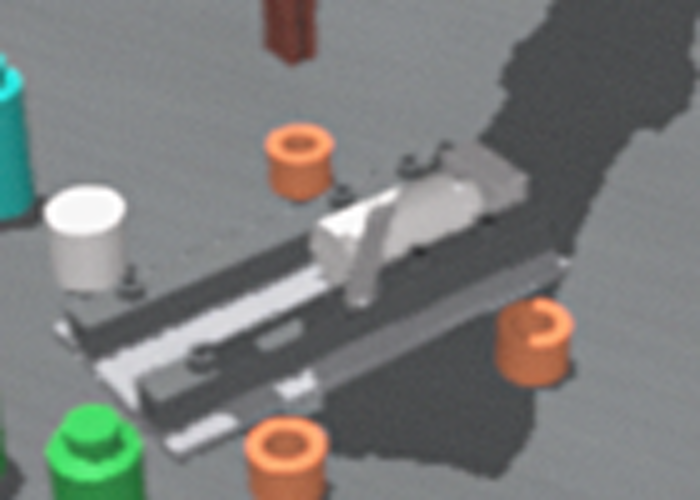

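View pics/t9.png

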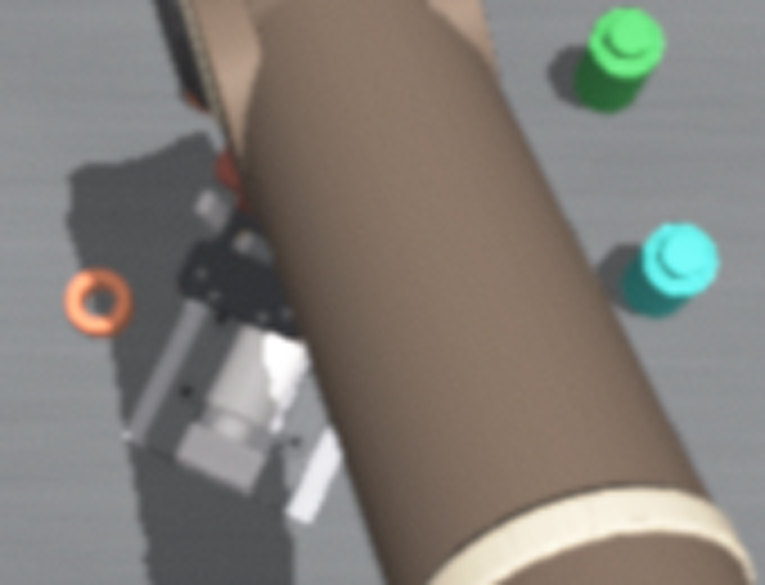

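```bash
python3 -m crank '[[0,0,0,0,-0.05,-0.5,0],[0,0,0,0,-0.05,-0.6,0],[0,0,0,0,0,-0.6,0],[0,0,0,0,0,-0.5,0],[0,0,0,0.5,0,0,0],[0,0,0,0.5,0,0,0],[0,0,0,0.5,0,0,0],[0,0,0,0.4,0,0,0],[0,0,0,0,0,0,0]]'; python3 -c "
from h import *
print(tcp_ch())
cv2.imwrite('pics/s10.png',cv2.resize(viewer.grab_frame('scene')[150:280,200:350],None,fx=5,fy=4.5,interpolation=cv2.INTER_CUBIC))"
```

```text
time_s: 13.02
position: [0.5991, 0.1339, 0.0767]
tcp_rot: [-0.384, -0.592, -0.385, 0.595]
wrist_force: [-0.6, 0.2, 0.2]
width: 0.0007
(13.025, array([  -3.5, -109.3,   76.7]), array([0.6, 0. , 0.2]))
```

View pics/s10.png

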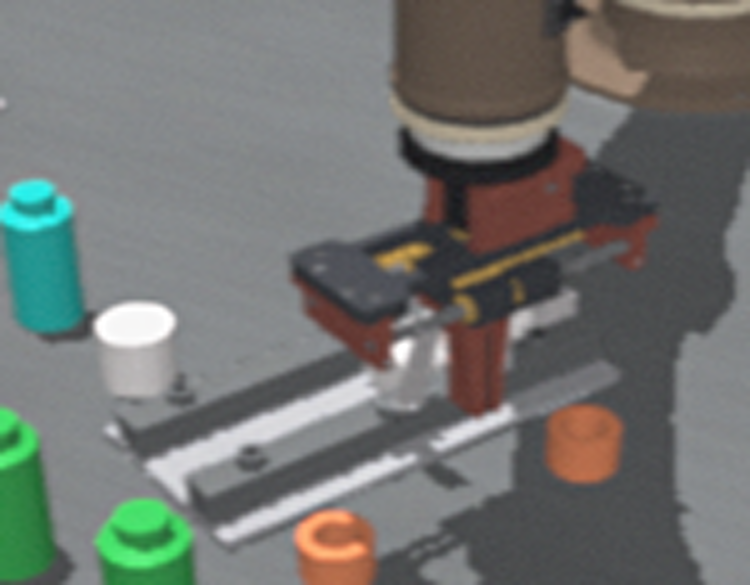

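```bash
python3 -m crank '[[0,0,0,0,0.04,0.16,0],[0,0,0,0,0,0.16,0],[0,0,0,0,0,0.16,0],[0,0,0,0,0,0.12,0],[0,0,0,0,0,0.12,0],[0,0,0,0,0,0.12,0],[0,0,0,0,0,0.12,0],[0,0,0,0,0,0.12,0]]'; python3 -c "
from h import *
print(tcp_ch())
cv2.imwrite('pics/s11.png',cv2.resize(viewer.grab_frame('scene')[150:280,200:350],None,fx=5,fy=4.5,interpolation=cv2.INTER_CUBIC))"
```

```text
time_s: 14.08
position: [0.5804, 0.0844, 0.0793]
tcp_rot: [0.384, 0.594, 0.384, -0.593]
wrist_force: [2.1, 2.7, 2.2]
width: 0.0005
(14.075, array([ -6.8, -56.5,  79.3]), array([-0.8, -3.3,  2.2]))
```

View pics/s11.png

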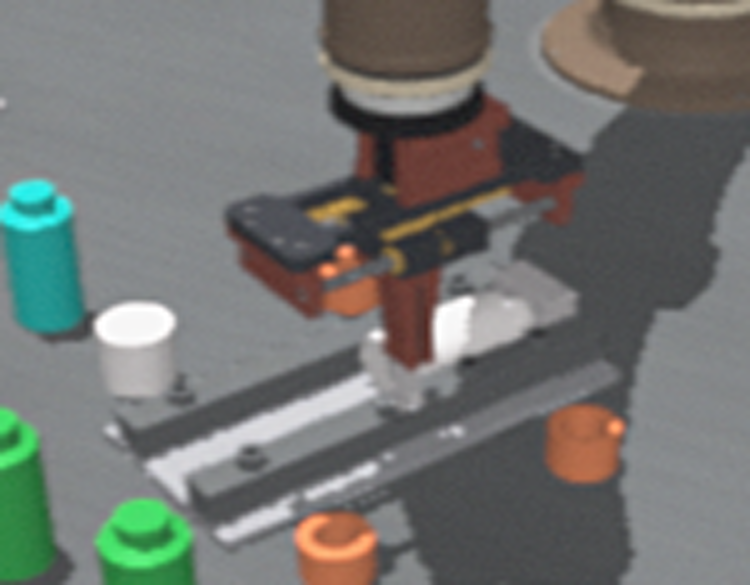

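```bash
python3 -m crank '[[0,0,0,0,0,0.11,0],[0,0,0,0.01,0,0.11,0],[0,0,0,0.01,0,0.11,0],[0,0,0,0.01,0,0.11,0],[0,0,0,0.01,0,0.11,0],[0,0,0,0.06,0,0.12,0],[0,0,0,0.06,0,0.12,0],[0,0,0,0.06,0,0.12,0]]'; python3 -c "
from h import *
print(tcp_ch())
cv2.imwrite('pics/s12.png',cv2.resize(viewer.grab_frame('scene')[150:280,200:350],None,fx=5,fy=4.5,interpolation=cv2.INTER_CUBIC))"
```

```text
time_s: 15.12
position: [0.5615, 0.0422, 0.0679]
tcp_rot: [-0.384, -0.594, -0.384, 0.594]
wrist_force: [0.6, 2.4, 0.4]
width: 0.0001
(15.125, array([ -6.9, -10.2,  67.9]), array([ 0.4, -2.4,  0.4]))
```

View pics/s12.png

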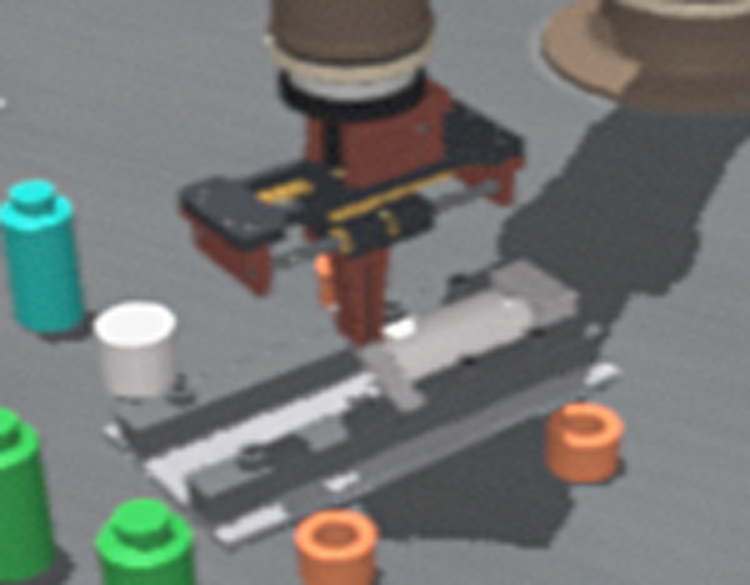

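```bash
python3 -m crank '[[0,0,0,0.09,0,0.04,0],[0,0,0,0.09,0,0.04,0],[0,0,0,0.09,0,0.04,0],[0,0,0,0.08,0,0.04,0],[0,0,0,0.08,0,0.04,0]]'; python3 -c "
from h import *
print(tcp_ch())"
python3 -m crank '[[0,0,0,0.06,0,0.02,0],[0,0,0,0.04,0,0,0]]'; python3 -c "
from h import *
print(tcp_ch())
cv2.imwrite('pics/s13.png',cv2.resize(viewer.grab_frame('scene')[150:280,200:350],None,fx=5,fy=4.5,interpolation=cv2.INTER_CUBIC))"
```

```text
time_s: 15.8
position: [0.5579, 0.0342, 0.0464]
tcp_rot: [0.384, 0.594, 0.384, -0.593]
wrist_force: [0.5, 1.5, 2.3]
width: 0.0004
(15.8, array([-6.9, -1.4, 46.4]), array([ 0.1, -1.6,  2.3]))
time_s: 16.05
position: [0.5571, 0.0327, 0.0414]
tcp_rot: [-0.384, -0.594, -0.384, 0.594]
wrist_force: [-0.5, 0.8, 2.3]
width: 0.0004
(16.05, array([-6.8,  0.2, 41.4]), array([ 0.8, -0.5,  2.3]))
```

View pics/s13.png

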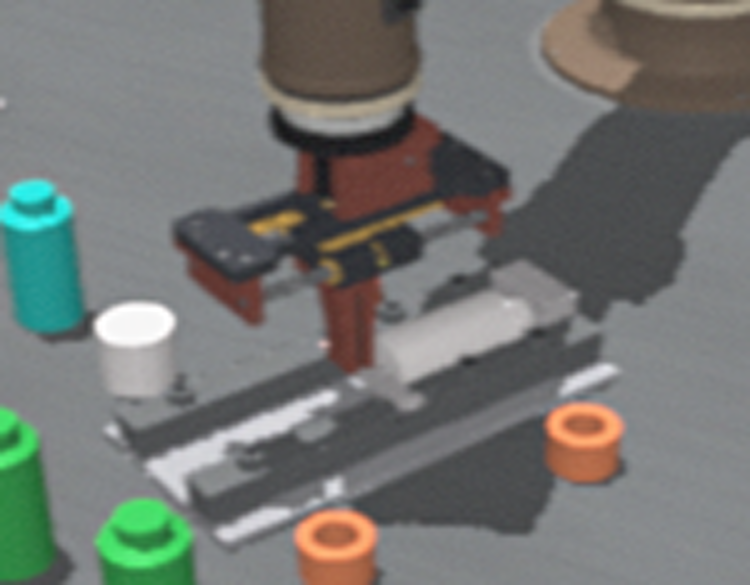

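Now press until it meets the bar.

```bash
python3 -m crank '[[0,0,0,0.03,0,0,0],[0,0,0,0.03,0,0,0],[0,0,0,0,0,0,0]]'; python3 -c "
from h import *
print(tcp_ch())"
python3 -m crank '[[0,0,0,0.03,0,0,0],[0,0,0,0.03,0,0,0],[0,0,0,0,0,0,0]]'; python3 -c "
from h import *
print(tcp_ch())"
```

```text
time_s: 16.48
position: [0.5572, 0.0328, 0.0408]
tcp_rot: [-0.385, -0.594, -0.384, 0.594]
wrist_force: [-8.2, -0.3, 25.4]
width: 0.0003
(16.475, array([-6.9,  0.1, 40.8]), array([ 7.3,  3.6, 25.4]))
time_s: 16.85
position: [0.5574, 0.0327, 0.0403]
tcp_rot: [0.385, 0.594, 0.383, -0.594]
wrist_force: [-15.0, -1.7, 50.3]
width: 0.0003
(16.85, array([-7.1,  0.1, 40.3]), array([13. ,  7.7, 50.3]))
```

Rigid contact at z≈41: closed. Retract straight up, then away.

```bash
python3 -m crank '[[0,0,0,-0.12,0,0,0],[0,0,0,-0.3,0,0,0],[0,0,0,-0.7,0,0,0],[0,0,0,-0.8,0,0,0],[0,0,0,-0.8,0,0,0],[0,0,0,-0.5,0,0.8,0],[0,0,0,0,0,0.8,0],[0,0,0,0,0,0.8,0],[0,0,0,0,0,0.8,0],[0,0,0,0,0,0.8,0],[0,0,0,0,0,0.8,0],[0,0,0,0,0,0.8,0],[0,0,0,0,0,0.8,0],[0,0,0,0,0,0.8,0],[0,0,0,0,0,0,0],[0,0,0,0,0,0,0]]'; python3 -c "
from h import *
print(tcp_ch())
cv2.imwrite('pics/t14.png',cv2.resize(viewer.grab_frame('top')[150:280,205:375],None,fx=4.5,fy=4.5,interpolation=cv2.INTER_CUBIC))
im=viewer.grab_frame('scene');cv2.imwrite('pics/s14f.png',im)
cv2.imwrite('pics/s14.png',cv2.resize(im[180:310,180:350],None,fx=4.5,fy=4.5,interpolation=cv2.INTER_CUBIC))"
```

```text
time_s: 18.85
position: [0.4099, -0.2951, 0.1967]
tcp_rot: [0.384, 0.594, 0.384, -0.594]
wrist_force: [0.2, 0.9, 0.4]
width: 0.001
(18.85, array([ -7.1, 359.6, 196.7]), array([ 0.1, -0.9,  0.4]))
```

View pics/s14.png

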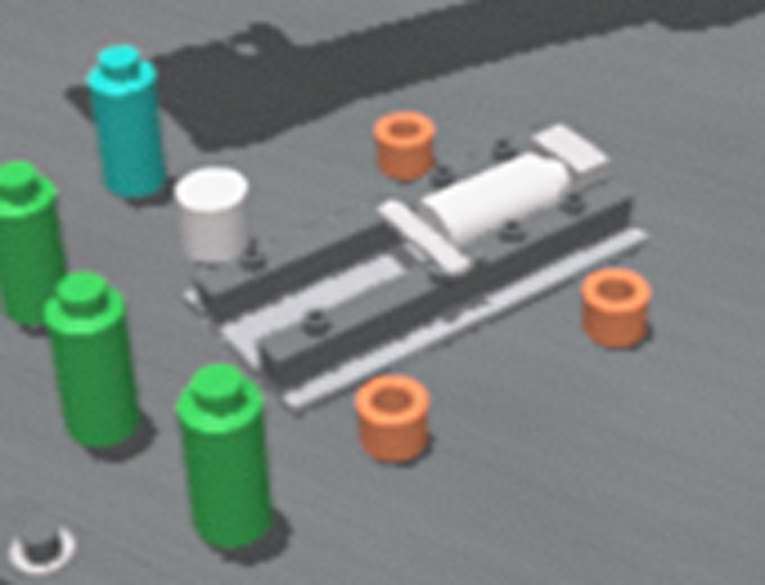

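View pics/t14.png

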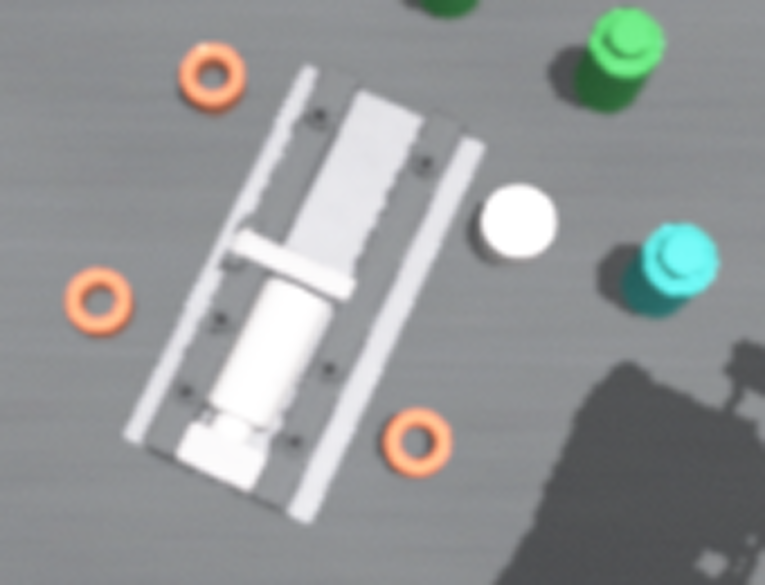

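View pics/s14f.png

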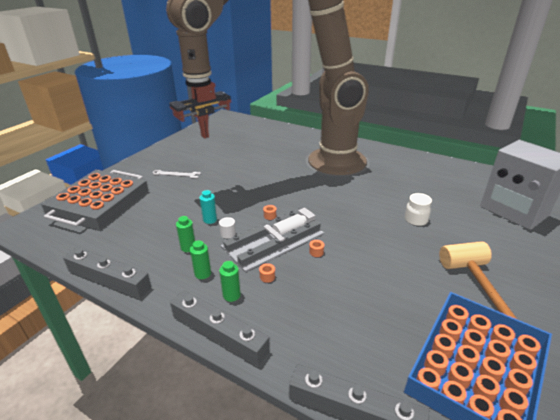

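```bash
python3 -c "
from workcell import ticket
print(ticket.hand_in())"
```

```text
the job is handed in; nothing more can be done
None
```

The job is done and handed in at about 19 s on the robot's clock (the limit is 59 s); the hand-in gives no verdict.

- **Core:** I tipped it over with the shut fingers at a height of about 75 mm. It fell nose-first towards the stop. I then pushed it along the channel until it stopped moving, with the push rising from 3 N to 16 N.
- **Keeper:** I swung it over from outside and pressed it down until it met the far bar at a height of about 41 mm. The highest wrist force I read was about 53 N, at that press.

**Last checks:**
- The final pictures from both cameras show the core lying with its nose against the stop and the keeper flat across the channel, close behind the core's foot.
- In the close views, the bushes, plug and look-alikes that were in frame had not moved. The mallet, jar and spanner look unmoved in the full scene picture.
- The arm was clear of everything.

**One disagreement:** with the core home, the tool read about 3 mm further along the channel than I had worked out. I put this down to calibration and finger-size error, because the contact was rigid and the pictures agree that the core is home.

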